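# Set a bar blank against the stop of a V-block clamp

## Robot

A 6-joint arm with a two-finger parallel gripper is mounted at the origin on the work surface. World frame = base frame: x ahead of the robot, y to its left, z up, the work surface at z = 0. Lengths are in mm, angles in degrees, forces in N, time in s.
With the tool pointing down it reaches from about 250 to 775 mm from the base axis. Payload 8.9 kg.
Tool frame: the origin (TCP) lies midway between the tips of the shut fingers; the grasp point (between the pads) lies 19 mm behind it; z points along the fingers, y is the direction in which the jaws open and shut (so a half turn about z gives the same grasp; the last joint's range is limited). The gripper opens to 85 mm and grips with 20 to 120 N. Pads are 22 mm wide; open, the fingers measure 114 mm over their backs; the gripper's body (76 mm by 85 mm) begins 54 mm behind the grasp point. The pads swing forward as they close: fully open they stand 13 mm farther back than shut.
Start: joints at [62.55, 16.656, -8.789, 64.555, 0, 82.019], TCP at [174.976, 494.982, 231.305] pointing down, gripper open.
Joint ranges: [-144.48, 144.48], [-52.06, 99.96], [-74.48, 78.29], [-112.23, 115.85], [-86.99, 84.42], [-180, 180]. Speed limits (degrees/s): [127.2, 127.2, 159.86, 180, 180, 180].

## Interface

Orientations are given as a 3x3 rotation matrix whose columns are the frame's x, y, z axes.
In Python, from plant import bot gives the robot as it stands.
- The arm moves only by the tool carry_out, never from a script. Its argument "series" is a list of rows, each a list of 4 numbers: the shift along the tool's x, y, z in m, then the turn about the tool's z in rad. A call has 1 to 8 rows; each row is the pose to reach, as a shift and turn from the pose commanded when the call began, along the tool's axes at that moment; what a row does not reach only later rows make up. A row lasts 1/8 s, in which the tool goes at most 62.5 mm and 10.7 degrees, less where a joint would pass 70% of its speed; a pose out of reach is approached as far as the arm can. A call with a gripper value outside its range is refused whole. "claw" is the closure, from -1 (fully open) to 1 (shut), set as the call begins (left out, the last holds). The fingers move at their own pace and stop on an object; "grip_force" is the grip in N (left out, the last holds). Time passes only in rows, so rows that repeat a pose let the fingers close. It gives the time, the measured TCP pose, the force and the opening at its end, in the units of the state.
- bot.get_state(): the state, without advancing time (a new reading comes with each control period).
- bot.get_image(name): name is "scene" or "top" or "wrist"; returns (picture, depth): 480x640x3 uint8, red, green, blue; 480x640 float32, mm along the optical axis (not along the pixel's ray), 0 where there is no reading.
- bot.camera_params(name): a dict with "mtx" (3x3 intrinsics, pixels), "k1" (the pictures are not rectified: a ray, as slopes to the right and down, at radius r is drawn at 1 + k1 r^2 times it, then the intrinsics apply), "position" and "rotation" of the camera in the world. Camera axes: x right, y up, looking along -z (the intrinsics and any distortion apply to the point x, -y, -z); pixel columns grow to the right and rows downward; lengths in mm; the calibration is good to about 2 mm. A picture is of the moment at which its call begins: read the wrist's pose just before it. camera_params takes no time and is no camera call; for the wrist camera it gives the pose at the moment of the call.
- bot.close_job(): hands the job in, once; it reports no verdict.
The state is a dict: "t": time; "joint_pos": joint angles; "qvel": joint speeds; "effort": joint torques, N m; "eef_pos": TCP position; "eef_rot": TCP orientation; "wrist_force": force on the tool from outside, world axes, zero at the start; "ft_torque": the same for the moment, N m; "width": opening from 0.0 (shut) to 1.0 (fully open).
Only numpy, scipy, OpenCV 4.12 (cv2) and the standard library are available. Lean on these libraries where they do the work, as an engineer would, in place of code of your own. Each camera call takes 0.05 s, during which the arm holds its last target.

## Task

Get the silver-grey aluminium bar clamped in the V-block fixture, ready for marking out: first lay it in the open end of the groove, well short of the yellow stop, then gently push it along the groove under the raised clamp arm until its end is fully home against the stop, and only then shut the red-handled toggle clamp on it. The clamp may start shut, so open it first if it is. Leave the copper bar in the rack.

Things in the scene. Friction and masses are not known exactly. Their poses are not given: they have to be found in the camera images.
- bar_mid (a point): Centre of the loose bare aluminium round bar, 32 mm in diameter, 140 mm long, about 0.2 to 0.45 kg; x runs along the bar (both ends alike; it may be rolled about x). It starts in one of the rack's two places, level, its axis 42 mm above the table. Sliding it along the groove takes about 3 to 11 N, unevenly.
- copper_mid (a point): Centre of the copper-coloured bar, same size, 0.95 kg, that lies in the rack's other place and must stay there.
- rack: Light wooden rack; origin under its centre, x along the bars. Base board 130 x 150 mm, 10 mm thick. Its two places lie at y = -42 and +42 mm; each carries a bar on two V-notches at x = -48 and +48 mm (14 mm thick); between them the bar is free down to the board.
- fixture: Green base plate, x from -120 to 123 mm, y from -79 to +39 mm, top 12 mm above the table, with two dark steel V-blocks in line along x: x from -108 to -58 mm and from 2 to 107 mm (the stop), an open gap between them down to the plate. Origin on the table under the groove's axis (y = 0); x points along the groove to the stop, z up.
- stop_face (a point): Point on the groove's axis, 52 mm above the table, on the stop face that the bar's end must meet; axes as the fixture. A seated bar's axis is at this height; the V walls end 9 mm below it, the blocks reach 22 mm to each side. A bar centred at x = -135 mm from here rests on both V-blocks, the gap under its middle; home, its centre is at x = -70 mm.
- stop: The rigid yellow stop at the end of the groove, 14 mm thick, 44 mm wide, its top 62 mm above the table; origin under the middle of its groove-side face, on the base plate; axes as the fixture.
- clamp (a joint): Clamp angle, rad: 0 = fully shut (arm level, pad 4 mm lower than a seated bar's top: groove blocked), about 0.08 = shut on a seated bar, 0.9 = open (arm raised, groove free). Its weighted handle goes over centre: above about 0.42 it falls open by itself, below it falls shut; about 1 N at the handle moves it. Starts shut or open, at rest within 2 s of the start.
- clamp_pivot (a point): Pivot of the clamp, its axis along the groove: 22 mm before the stop face, 50 mm to -y of the groove's axis, 70 mm above the table; axes as the fixture. The arm reaches 63 mm from it to +y, its top 19 mm above the pivot when shut. A handle rises from it.
- handle_end (a point): Free end of the clamp handle, 100 mm from the pivot; it moves with the clamp. Its red grip is 16 mm thick, the upper 60 mm. Shut, the handle leans 0.3 rad from upright to the fixture's +y (over the groove); open, 0.6 rad to -y. Push it to -y to open, to +y to shut.
There are look-alikes about, which are no part of the job. Of the things shaped like the part that bears bar_mid, the aluminium one is meant.

How it is judged:
By the outcome, as a careful person would: the job done as asked, in the order asked, and still so for the second after the job is handed in, with the robot touching nothing.
It also fails if it takes over 69 s, if anything falls off the work surface, if the arm or the gripper's body presses on something with over 40 N, if the wrist force passes 120 N, or if a joint passes its speed limit or range.

## Working session

There is one attempt and no reset: what is moved stays moved. The work goes in short steps, Python scripts to look and compute and a tool call to move; the robot and the scene stay as the last step left them, time stands still between calls to the robot, and variables do not carry over. Pictures are saved under pics/ and viewed, and the job is handed in when it is done.

Besides the shell and the picture viewer there is one more tool, called after ">>>" as a command line: name --pt "numbers of a row" for each row, then --argument value for the rest. carry_out: Moves the arm, as the interface text tells. Its arguments: {"type":"object","properties":{"series":{"type":"array"},"claw":{"type":"number"},"grip_force":{"type":"number"}},"required":["series"]}

```bash
mkdir -p pics; ls
cat > h.py <<'E'
import numpy as np, cv2
from plant import bot
def snap(name,tag):
    cp=bot.camera_params(name); im,d=bot.get_image(name)
    cv2.imwrite(f'pics/{tag}.png',im[:,:,::-1]); np.savez(f'pics/{tag}.npz',im=im,d=d,mtx=cp['mtx'],k1=cp['k1'],p=cp['position'],R=cp['rotation'])
    return im,d,cp
def cloud(f):
    z=np.load(f'pics/{f}.npz'); d=z['d']; K=z['mtx']
    v,u=np.mgrid[0:480,0:640]
    pts=np.stack([u,v],-1).reshape(-1,1,2).astype(np.float64)
    n=cv2.undistortPoints(pts,K,np.array([float(z['k1']),0,0,0])).reshape(480,640,2)
    c=np.stack([n[...,0]*d,-n[...,1]*d,-d],-1)
    w=c@z['R'].T+z['p']; w[d==0]=np.nan
    return z['im'],w
def proj(f,P):
    z=np.load(f'pics/{f}.npz'); c=(np.atleast_2d(P)-z['p'])@z['R']
    n=np.stack([c[:,0]/-c[:,2],-c[:,1]/-c[:,2],np.ones(len(c))],-1)
    return cv2.projectPoints(n,np.zeros(3),np.zeros(3),z['mtx'],np.array([float(z['k1']),0,0,0]))[0].reshape(-1,2)
E
python3 - <<'E'
from h import *
s=bot.get_state(); print(s)
for n in ['scene','top']:
    im,d,cp=snap(n,n+'0'); print(cp)
E
```

```text
pics
{'t': 0.0, 'joint_pos': array([ 6.25491723e+01,  1.66890599e+01, -8.83205275e+00,  6.45551585e+01,
        1.22404273e-03,  8.20178553e+01]), 'qvel': array([0.06434512, 0.09420195, 0.01234003, 0.0312815 , 0.00014581,
       0.02110553]), 'effort': array([-1.51873384e-03, -5.37150478e+01,  3.31368113e+01,  1.63203914e-02,
       -3.75535892e-04, -7.75861508e-06]), 'eef_pos': array([174.76560462, 494.58012736, 230.72471405]), 'eef_rot': array([[-9.42823734e-01,  3.33291174e-01, -6.32615972e-04],
       [ 3.33291710e-01,  9.42823029e-01, -1.17145148e-03],
       [ 2.06010468e-04, -1.31531792e-03, -9.99999114e-01]]), 'wrist_force': array([-0.14295502, -0.27714831, -1.37469187]), 'ft_torque': array([ 0.07243946, -0.02460523, -0.01271447]), 'width': 0.9981701053353363}
{'mtx': array([[604.65126006,   0.        , 310.68865127],
       [  0.        , 604.65126006, 241.5605338 ],
       [  0.        ,   0.        ,   1.        ]]), 'k1': -0.07512022098685407, 'position': array([1103.72703987, -224.73997233,  987.62954092]), 'rotation': array([[ 0.44476605, -0.67329286,  0.59064362],
       [ 0.89559658,  0.34131145, -0.28533008],
       [-0.00948273,  0.65588354,  0.75480253]])}
{'mtx': array([[561.26612957,   0.        , 312.68353803],
       [  0.        , 561.26612957, 245.76188692],
       [  0.        ,   0.        ,   1.        ]]), 'k1': -0.01419335943234294, 'position': array([ 223.60075136,  115.14708034, 1091.69319309]), 'rotation': array([[-0.06392509,  0.97773865, -0.19985174],
       [-0.99793989, -0.06372016,  0.00746421],
       [-0.00543654,  0.19991717,  0.97979772]])}
```

View pics/scene0.png

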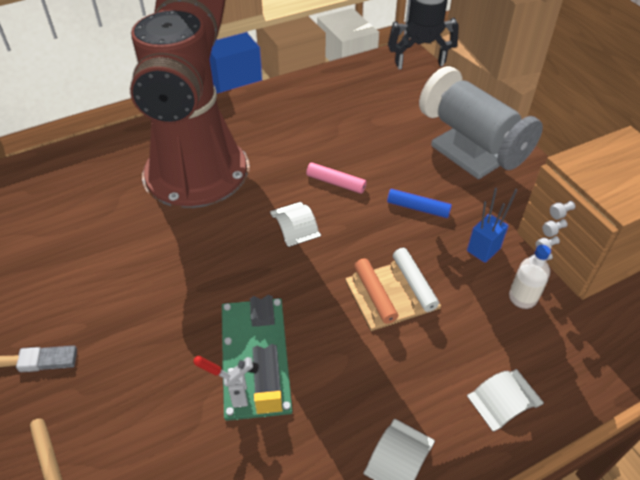

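View pics/top0.png

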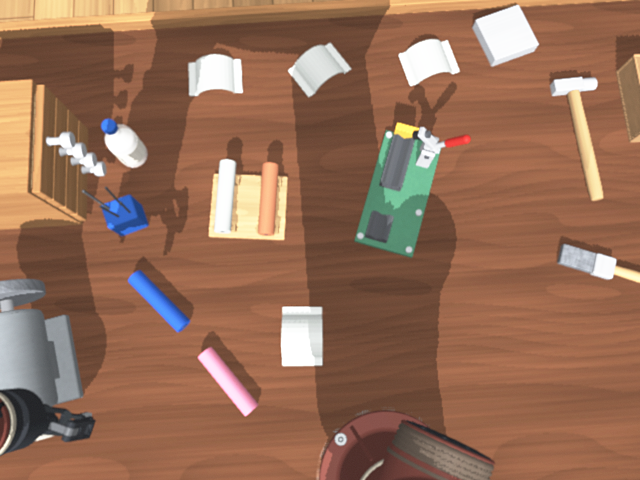

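The aluminium bar is the left one in the rack (top view, about 226,196) and the copper bar is on the right (269,198). The clamp handle leans away from the groove (457,141), so the clamp looks open. The stop is at (405,131). Next I'll measure.

```bash
cat > m.py <<'E'
from h import *
def fitbar(f,box,hz=(36,62)):
    im,w=cloud(f); x0,y0,x1,y1=box
    m=np.zeros((480,640),bool); m[y0:y1,x0:x1]=1
    m&=(w[...,2]>hz[0])&(w[...,2]<hz[1])
    P=w[m]; return P,im[m]
E
python3 - <<'E'
from m import *
for f,al,co in [('top0',(212,150,243,240),(254,155,282,240)),('scene0',(388,243,440,315),(352,255,400,325))]:
    im,w=cloud(f)
    for nm,b in (('al',al),('cu',co)):
        P,c=fitbar(f,b,(45,64))
        q=P[:,:2]; r=cv2.minAreaRect(q.astype(np.float32)); print(f,nm,len(P),'mean',P.mean(0).round(1),'rect',r,'z98',np.percentile(P[:,2],[50,98]).round(1),'col',c.mean(0))
    # base plate: green
    hsv=cv2.cvtColor(im,cv2.COLOR_RGB2HSV)
    g=(hsv[...,0]>55)&(hsv[...,0]<90)&(hsv[...,1]>90)
    g&=(w[...,2]>2)&(w[...,2]<22)
    P=w[g]; print('green',len(P),cv2.minAreaRect(P[:,:2].astype(np.float32)),np.median(P[:,2]))
    y=(hsv[...,0]>20)&(hsv[...,0]<30)&(hsv[...,1]>180)&(hsv[...,2]>150); P=w[y]; P=P[(P[:,2]>54)&(P[:,2]<70)]
    print('yellow',len(P),cv2.minAreaRect(P[:,:2].astype(np.float32)),np.median(P[:,2]))
    r=((hsv[...,0]<5)|(hsv[...,0]>175))&(hsv[...,1]>200)&(hsv[...,2]>120); P=w[r]; P=P[P[:,2]>20]
    print('red',len(P),P.mean(0),P.min(0),P.max(0))
    # dark block
    d=(im.max(-1)<95)&(w[...,2]>35)&(w[...,2]<55)
    print('dark',d.sum())
E
```

```text
top0 al 1147 mean [545.5 270.2  55.8] rect ((547.1144409179688, 271.4132995605469), (32.00156021118164, 141.0762176513672), 83.61139678955078) z98 [56.5 61.9] col [246.86312119 247.62598082 246.2885789 ]
top0 cu 1149 mean [533.9 187.7  55.8] rect ((535.8834838867188, 188.28213500976562), (31.44377326965332, 141.9725799560547), 83.8316879272461) z98 [56.6 62.1] col [243.49086162 174.87641427 130.17841601]
green 3884 ((541.5435791015625, -70.96202087402344), (115.240478515625, 239.25938415527344), 69.99469757080078) 13.44704584394799
yellow 0 ((0.0, 0.0), (0.0, 0.0), 0.0) nan
  return _methods._mean(a, axis=axis, dtype=dtype,
  ret = ret.dtype.type(ret / rcount)
<stdin>:15: RuntimeWarning: Mean of empty slice.
  ret = um.true_divide(
Traceback (most recent call last):
ValueError: zero-size array to reduction operation minimum which has no identity
```

```bash
python3 - <<'E'
from m import *
for f,al,co in [('top0',(212,150,243,240),(254,155,282,240)),('scene0',(388,243,440,315),(352,255,400,325))]:
    im,w=cloud(f); I=im.astype(int); R,G,B=I[...,0],I[...,1],I[...,2]
    for nm,b in (('al',al),('cu',co)):
        P,c=fitbar(f,b,(45,64))
        print(f,nm,len(P),cv2.minAreaRect(P[:,:2].astype(np.float32)),np.percentile(P[:,2],98).round(1))
    g=(G>R+15)&(G>B)&(w[...,2]>5)&(w[...,2]<20); P=w[g]
    print('green',len(P),cv2.minAreaRect(P[:,:2].astype(np.float32)),np.median(P[:,2]))
    y=(R>150)&(G>100)&(B<90)&(R-G<100); P=w[y]; P=P[(P[:,2]>52)&(P[:,2]<72)]
    print('yellow',len(P),cv2.minAreaRect(P[:,:2].astype(np.float32)),np.median(P[:,2]) if len(P) else 0)
    r=(R>150)&(G<70)&(B<70); P=w[r]; 
    print('red',len(P), P.mean(0) if len(P) else 0, [P.min(0),P.max(0)] if len(P) else 0)
    # table height
    print('table', np.nanmedian(w[320:340,400:430,2]) if f=='top0' else np.nanmedian(w[350:370,310:340,2]))
E
python3 - <<'E'
import cv2
a=cv2.imread('pics/top0.png')[110:260,340:480]; b=cv2.imread('pics/scene0.png')[290:425,180:300]
cv2.imwrite('pics/c1.png',cv2.hconcat([cv2.resize(a,(400,428)),cv2.resize(b,(380,428))]))
E
```

```text
top0 al 1147 ((547.1144409179688, 271.4132995605469), (32.00156021118164, 141.0762176513672), 83.61139678955078) 61.9
top0 cu 1149 ((535.8834838867188, 188.28213500976562), (31.44377326965332, 141.9725799560547), 83.8316879272461) 62.1
green 4408 ((542.5511474609375, -71.364013671875), (118.0842514038086, 241.55599975585938), 70.02134704589844) 13.41370892646978
yellow 74 ((702.160888671875, 51.06683349609375), (177.5786895751953, 1227.3380126953125), 9.948689460754395) 61.779842505606325
red 126 [ 596.71689834 -162.1657133   135.60703451] [array([ 587.31356154, -181.82680366,  115.62833937]), array([ 607.35471714, -148.39385565,  157.63865173])]
table 1.3710623212134578
scene0 al 1095 ((541.2958984375, 233.3029022216797), (106.66964721679688, 144.3628387451172), 84.6514663696289) 62.1
scene0 cu 1069 ((537.083251953125, 217.03941345214844), (93.06690979003906, 142.7224578857422), 83.38298797607422) 62.4
green 3933 ((540.605712890625, -71.71493530273438), (117.20088958740234, 244.8216094970703), 69.99906158447266) 13.582659326819794
yellow 174 ((604.2326049804688, 74.57862854003906), (121.68868255615234, 369.0215148925781), 32.17722702026367) 57.43461677852065
red 187 [nan nan nan] [array([nan, nan, nan]), array([nan, nan, nan])]
table 1.5832229181213506
```

View pics/c1.png

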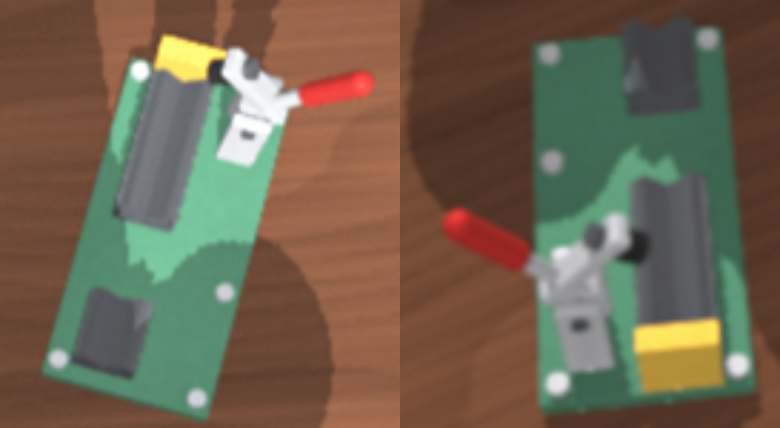

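The clamp is open: the arm is raised and the red handle leans out to -y. I'll cross-check the bar with the scene camera, filtered by colour, then move.

Run:
```python
from m import *
P,c=fitbar('scene0',(388,243,440,315),(44,64)); c=c.astype(int)
k=(c[:,0]-c[:,2])<40; P=P[k]
print(len(P),cv2.minAreaRect(P[:,:2].astype(np.float32)))
im,w=cloud('top0');I=im.astype(int)
y=(I[...,0]>150)&(I[...,1]>100)&(I[...,2]<110); y[:, :380]=0;y[:,430:]=0;y[:110]=0;y[150:]=0
P=w[y];P=P[(P[:,2]>50)]; print('yel',len(P),cv2.minAreaRect(P[:,:2].astype(np.float32)),np.median(P[:,2]))
a=np.deg2rad(-20); X=np.array([np.cos(a),np.sin(a)]);Y=np.array([-X[1],X[0]])
C=np.array([541.6,-71.5]); O=C-1.5*X+20*Y; print('O',O,'stopface',O+107*X,'lay',O-28*X,'home',O+37*X,'pivot',O+85*X-50*Y,'handle open end',O+85*X-106.5*Y)
s=bot.get_state(); R=s['eef_rot']; t=np.array([547,271,130])-s['eef_pos']; print(R.T@t, s['t'])
```

```text
1009 ((544.8645629882812, 269.7537841796875), (30.957101821899414, 144.42208862304688), 83.41497039794922)
yel 76 ((646.9221801757812, -85.02409362792969), (42.94809341430664, 42.57072067260742), 60.0992431640625) 61.3560991061014
O [547.03086394 -52.19311737] stopface [647.57797436 -88.78927271] lay [520.71947055 -42.61655336] home [581.7994909  -64.84786267] pivot [ 609.80372954 -128.24946059] handle open end [ 590.47959144 -181.34209367]
[-425.50724881  -86.66644782  100.78994345] 0.1
```

>>> carry_out --pt "-0.03 -0.006 0 -0.02" --pt "-0.085 -0.017 0 -0.06" --pt "-0.145 -0.03 0 -0.1" --pt "-0.205 -0.042 0.01 -0.14" --pt "-0.265 -0.054 0.03 -0.18" --pt "-0.325 -0.066 0.05 -0.21" --pt "-0.38 -0.078 0.06 -0.23" --pt "-0.4245 -0.087 0.06 -0.23" --claw -1

```text
t: 1.1
eef_pos: [547.3, 269.5, 169.8]
eef_rot: [[-0.994, 0.111, -0.002], [0.111, 0.994, -0.001], [0.002, -0.001, -1.0]]
wrist_force: [-0.3, 1.0, 0.1]
width: 1.0
```

Run:
```python
from h import *
s=bot.get_state(); print(s['t'],s['eef_pos'],s['eef_rot'],s['qvel'],s['joint_pos'])
snap('wrist','w1')
```

```text
1.1 [547.30052366 269.48516248 169.7524432 ] [[-9.93869070e-01  1.10542931e-01 -2.12874252e-03]
 [ 1.10544910e-01  9.93870779e-01 -8.35421860e-04]
 [ 2.02334501e-03 -1.06562160e-03 -9.99997385e-01]] [-26.65591828  19.13837657  33.1661356   13.33849604   0.53856138
 -26.48394141] [ 1.93545340e+01  2.81389104e+01 -8.18123486e-01  6.11739047e+01
 -4.73932307e-03  2.57012189e+01]
```

View pics/w1.png

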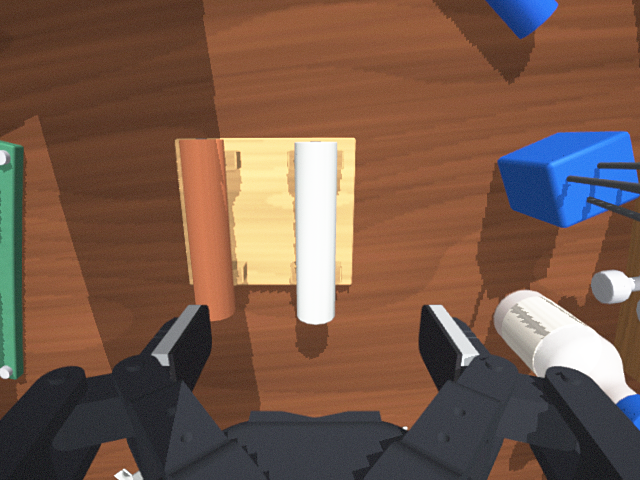

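The wrist view shows the aluminium bar at (316,232), in line between the jaws, with copper at (208,230). Now I'll fit the bar from this image.

Run:
```python
from m import *
P,c=fitbar('w1',(285,130,345,330),(44,66)); c=c.astype(int)
P=P[(c[:,0]-c[:,2])<40]; r=cv2.minAreaRect(P[:,:2].astype(np.float32));print(len(P),r,np.percentile(P[:,2],[2,50,98]))
s=bot.get_state(); R=s['eef_rot']; print(s['eef_pos'],s['t'])
for c in ((546,270.6),r[0]): print(R.T@(np.array([*c,23])-s['eef_pos']))
```

```text
7178 ((546.2369995117188, 270.04962158203125), (31.203676223754883, 139.5308074951172), 83.63501739501953) [46.75947893 55.98356408 58.83282024]
[551.84086164 266.96998343 170.09337954] 1.15
[  6.47071086   3.16079127 147.07785111]
[  6.17280709   2.64085198 147.0791355 ]
```

>>> carry_out --pt "0 -0.001 0.02 0" --pt "0 -0.001 0.065 0" --pt "0 -0.001 0.105 0" --pt "0 -0.001 0.13 0" --pt "0 -0.001 0.142 0" --pt "0 -0.001 0.147 0" --pt "0 -0.001 0.147 0"

```text
t: 2.02
eef_pos: [546.5, 270.7, 24.9]
eef_rot: [[-0.994, 0.11, 0.001], [0.11, 0.994, 0.0], [-0.001, 0.0, -1.0]]
wrist_force: [-0.2, 0.6, -0.2]
width: 0.999
```

>>> carry_out --pt "0 0 0 0" --pt "0 0 0 0" --pt "0 0 0 0" --pt "0 0 0 0" --pt "0 0 0 0" --pt "0 0 0 0" --claw 1 --grip_force 40

```text
t: 2.78
eef_pos: [546.3, 270.1, 24.8]
eef_rot: [[-0.994, 0.11, 0.001], [0.11, 0.994, -0.001], [-0.001, -0.001, -1.0]]
wrist_force: [-1.4, -3.2, 6.3]
width: 0.363
```

>>> carry_out --pt "0 0 0 0" --pt "0 0 -0.015 0" --pt "0 0 -0.05 0" --pt "0 0 -0.09 0" --pt "0 0 -0.12 0" --pt "0 0 -0.13 0" --pt "0 0 -0.13 0"

```text
t: 3.65
eef_pos: [546.1, 270.5, 154.4]
eef_rot: [[-0.994, 0.11, 0.0], [0.11, 0.994, 0.0], [-0.0, 0.0, -1.0]]
wrist_force: [0.3, 1.0, -4.1]
width: 0.359
```

Run:
```python
from m import *
s=bot.get_state(); R=s['eef_rot']; print(s['eef_pos'],s['t'],s['width'],s['wrist_force'],s['joint_pos'])
snap('wrist','w2')
print(R.T@(np.array([520.7,-42.6,155])-s['eef_pos']))
```

```text
[546.10120277 270.53163827 154.36350542] 3.65 0.3590286070003767 [ 0.32675728  0.98639853 -4.14511499] [ 1.94801920e+01  2.85800422e+01 -2.50746744e+00  5.88934928e+01
  5.51769063e-03  2.57683901e+01]
[  -9.04896436 -314.02972148   -0.7066717 ]
```

View pics/w2.png

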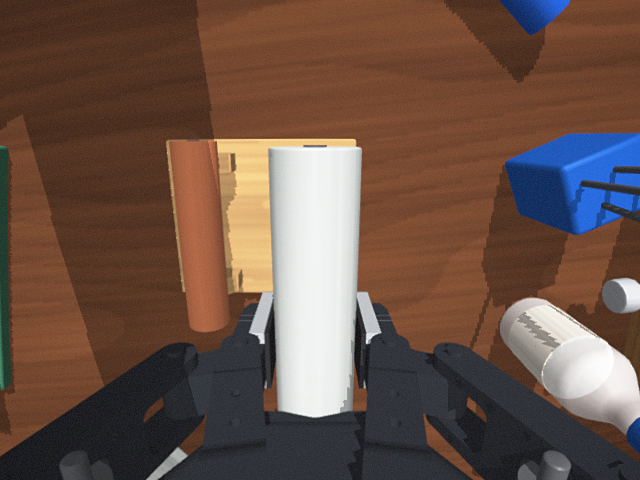

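>>> carry_out --pt "-0.001 -0.02 0 0.03" --pt "-0.002 -0.065 0 0.07" --pt "-0.004 -0.115 0 0.11" --pt "-0.005 -0.165 0 0.15" --pt "-0.006 -0.215 0 0.19" --pt "-0.008 -0.26 0 0.225" --pt "-0.009 -0.295 0 0.239" --pt "-0.009 -0.314 0 0.239"

```text
t: 4.7
eef_pos: [519.4, -44.7, 153.4]
eef_rot: [[-0.939, 0.344, -0.002], [0.344, 0.939, 0.0], [0.002, -0.001, -1.0]]
wrist_force: [0.3, 0.6, -3.6]
width: 0.361
```

>>> carry_out --pt "0 0 0 0" --pt "0 0 0 0"

```text
t: 4.95
eef_pos: [520.3, -42.0, 153.9]
eef_rot: [[-0.94, 0.342, -0.001], [0.342, 0.94, 0.001], [0.001, 0.0, -1.0]]
wrist_force: [-0.3, -0.4, -2.8]
width: 0.36
```

Run:
```python
from m import *
s=bot.get_state(); R=s['eef_rot']; print(s['eef_pos'],s['t'],s['width'],s['wrist_force'],R[:,1])
snap('wrist','w3')
```

```text
[520.29855646 -42.01586487 153.93622917] 4.95 0.3603570076573857 [-0.31764853 -0.36428992 -2.82487701] [3.41522911e-01 9.39873402e-01 2.97385971e-04]
```

View pics/w3.png

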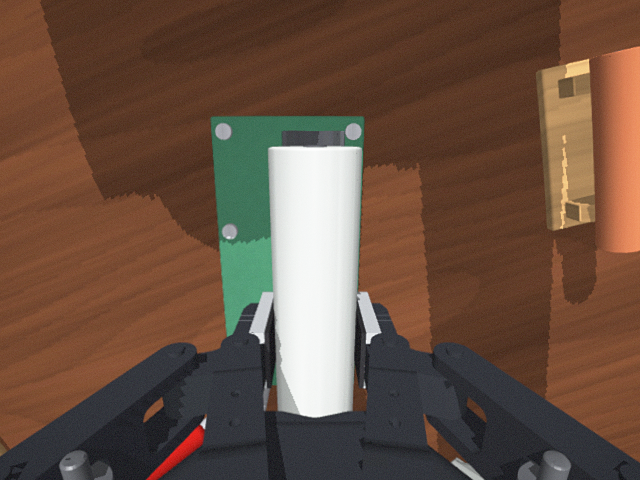

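The bar hangs over the groove. The plate's far edge runs from (211,117) to (364,117), with the near V-block visible at (312,138). I'll refine the fixture pose from those corners.

Run:
```python
from m import *
im,w=cloud('w3'); I=im.astype(int)
g=(I[...,1]>I[...,0]+15)&(I[...,1]>I[...,2])&(w[...,2]<25); 
P=w[g]; print(len(P),np.median(P[:,2]))
a=np.deg2rad(-20); X=np.array([np.cos(a),np.sin(a)]);Y=np.array([-X[1],X[0]]); O=np.array([547.0,-52.2])
q=(P[:,:2]-O)@np.stack([X,Y],1); print('x min',np.percentile(q[:,0],[0,.5,1]))
for lo,hi in((-118,-90),(-118,-112),(-90,-60)):
    k=(q[:,0]>lo)&(q[:,0]<hi); print(lo,np.percentile(q[k,1],[0,1,99,100]))
# slope of min edge and of max edge
z=np.load('pics/w3.npz')
def ray(u,v,h):
    n=cv2.undistortPoints(np.array([[[u,v]]],float),z['mtx'],np.array([float(z['k1']),0,0,0]))[0,0]
    d=z['R']@np.array([n[0],-n[1],-1]); t=(h-z['p'][2])/d[2]; p=z['p']+t*d; return (p[:2]-O)@np.stack([X,Y],1)
for uv in((211,116.5),(364,116.5)): print(ray(*uv,12))
d=(I.max(-1)<80)&(w[...,2]>25)&(w[...,2]<55); d[:125]=0; d[160:]=0; d[:,:260]=0; d[:,370:]=0
v,u=np.nonzero(d); print(u.min(),u.max(),v.min(),v.max(), ((w[d][:,:2]-O)@np.stack([X,Y],1)).min(0),((w[d][:,:2]-O)@np.stack([X,Y],1)).max(0))
# bar in hand
m=(I.min(-1)>150)&(w[...,2]>150); m[:,:255]=0;m[:,375:]=0;m[:140]=0;m[300:]=0
P=w[m]; q=(P[:,:2]-O)@np.stack([X,Y],1)
print('bar far end x',np.percentile(q[:,0],[0,1]))
for lo in range(-100,-40,15):
    k=(q[:,0]>lo)&(q[:,0]<lo+15); print(lo,k.sum(),np.percentile(q[k,1],[1,99]),P[k,2].max()) if k.sum()>10 else 0
print('tcp',(np.array([520.3,-42.0])-O)@np.stack([X,Y],1))
```

```text
11746 12.178748641812348
x min [-119.40299335 -118.47466827 -118.35468687]
-118 [-79.2547063  -78.27940916  37.34230273  38.27022975]
-118 [-78.87613744 -77.57178634  36.63074804  37.58878433]
-90 [-82.56442955 -78.7235196   37.58410262  38.14038406]
[-118.45879082  -78.13107654]
[-118.03495529   38.11303796]
282 337 131 145 [-106.99729063  -22.21036258] [-97.36100407  16.1746297 ]
bar far end x [-98.38630188 -98.18222323]
-100 4050 [-14.27665738  15.32070111] 189.2618729969319
-85 4048 [-14.4349059   15.32221547] 188.73626451341732
-70 3624 [-14.55730779  15.15972901] 188.44444324874354
-55 1640 [-14.76874986  15.26035432] 188.60414676731884
tcp [-28.57839844   0.45292691]
```

>>> carry_out --pt "0 0 0.015 0" --pt "0 0 0.05 0" --pt "0 0 0.085 0" --pt "0 0 0.105 0" --pt "0 0 0.113 0" --pt "0 0 0.116 0" --pt "0 0 0.118 0" --pt "0 0 0.118 0"

```text
t: 6.0
eef_pos: [521.1, -42.7, 36.8]
eef_rot: [[-0.94, 0.342, 0.001], [0.342, 0.94, -0.0], [-0.001, 0.0, -1.0]]
wrist_force: [0.9, 0.2, -3.8]
width: 0.363
```

>>> carry_out --pt "0 0 0.001 0" --pt "0 0 0.002 0" --pt "0 0 0.0025 0" --pt "0 0 0.0025 0"

```text
t: 6.5
eef_pos: [521.2, -43.5, 35.1]
eef_rot: [[-0.94, 0.342, 0.001], [0.342, 0.94, -0.002], [-0.002, -0.001, -1.0]]
wrist_force: [-3.8, -3.6, 11.3]
width: 0.357
```

>>> carry_out --pt "0 0 0 0" --pt "0 0 0 0" --pt "0 0 0 0" --pt "0 0 0 0" --claw -0.5

```text
t: 7.0
eef_pos: [520.6, -42.5, 33.7]
eef_rot: [[-0.94, 0.342, -0.0], [0.342, 0.94, 0.0], [0.0, 0.0, -1.0]]
wrist_force: [0.6, 0.6, 0.6]
width: 0.753
```

>>> carry_out --pt "0 0 -0.015 0" --pt "0 0 -0.05 0" --pt "0 0 -0.095 0" --pt "0 0 -0.135 0" --pt "0 0 -0.145 0"

```text
t: 7.62
eef_pos: [522.2, -42.9, 182.3]
eef_rot: [[-0.94, 0.342, 0.005], [0.342, 0.94, -0.001], [-0.005, 0.001, -1.0]]
wrist_force: [-0.5, -0.4, -0.5]
width: 0.75
```

Run:
```python
from m import *
s=bot.get_state(); R=s['eef_rot']; print(s['eef_pos'],s['t'],s['width'],s['wrist_force'],R[:,1])
snap('wrist','w4')
im,w=cloud('w4'); I=im.astype(int)
a=np.deg2rad(-20); X=np.array([np.cos(a),np.sin(a)]);Y=np.array([-X[1],X[0]]); O=np.array([548,-51.8])
m=(I.min(-1)>150)&(w[...,2]>53)&(w[...,2]<90); P=w[m]; q=(P[:,:2]-O)@np.stack([X,Y],1)
k=(abs(q[:,1])<25)&(q[:,0]<80); P,q=P[k],q[k]
print(len(P),np.percentile(q[:,0],[0,1,99,100]))
for lo in range(-100,45,15):
    k=(q[:,0]>lo)&(q[:,0]<lo+15); print(lo,k.sum(),np.percentile(q[k,1],[1,99]),np.percentile(P[k,2],98)) if k.sum()>10 else 0
```

```text
[522.16843247 -42.92903174 182.33236477] 7.625 0.7500390403461545 [-0.46930264 -0.4243092  -0.51467473] [3.41772668e-01 9.39782423e-01 6.64055012e-04]
7095 [-98.08710087 -97.37994474  39.37199477  42.10051845]
-100 835 [-16.73640018  13.85947518] 68.97923283766904
-85 877 [-17.01275425  13.30807455] 69.06320532056438
-70 839 [-16.50850066  13.51877966] 68.89217966030921
-55 802 [-16.78312518  13.60430292] 68.67985164844184
-40 762 [-17.13192531  13.1582812 ] 68.61448640604016
-25 745 [-17.35678642  13.35906335] 68.55528493102646
-10 683 [-16.85339598  12.78089888] 68.50463175636624
5 663 [-17.1368559   12.91694242] 68.76241724282963
20 637 [-17.45254438  13.1124915 ] 68.39332979969217
35 252 [-17.62041773  12.35244911] 68.53153874272249
```

View pics/w4.png

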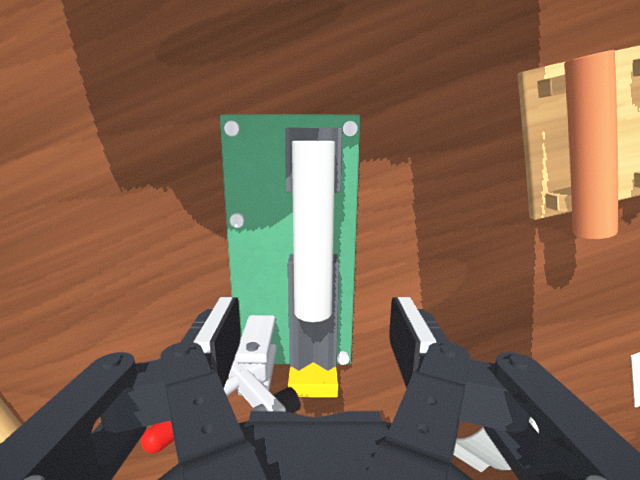

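The bar lies in the groove, level with its top at 68.6 mm as expected, spanning both blocks well short of the stop. Its rear end is at fixture x≈-98 (pixel 314,142). Next I'll close the fingers and go behind the rear end to push.

>>> carry_out --pt "0.02 0 0 0" --pt "0.06 -0.001 0 0" --pt "0.085 -0.001 0 0" --pt "0.095 -0.001 0.01 0" --pt "0.095 -0.001 0.04 0" --pt "0.095 -0.001 0.07 0" --pt "0.095 -0.001 0.085 0" --pt "0.095 -0.001 0.085 0" --claw 1

```text
t: 8.68
eef_pos: [429.4, -10.8, 92.4]
eef_rot: [[-0.94, 0.342, -0.004], [0.342, 0.94, 0.001], [0.004, -0.001, -1.0]]
wrist_force: [0.4, -0.3, -0.3]
width: -0.004
```

Run:
```python
from m import *
s=bot.get_state(); print(s['eef_pos'],s['t'],s['width'],s['wrist_force'])
print((s['eef_pos'][:2]-[548,-51.8])@np.array([[.9397,.342],[-.342,.9397]]))
snap('wrist','w5')
```

```text
[429.37923841 -10.76936693  92.42654685] 8.675 -0.004244886249421579 [ 0.38464798 -0.32414984 -0.34555247]
[-125.50040617   -2.01181457]
```

View pics/w5.png

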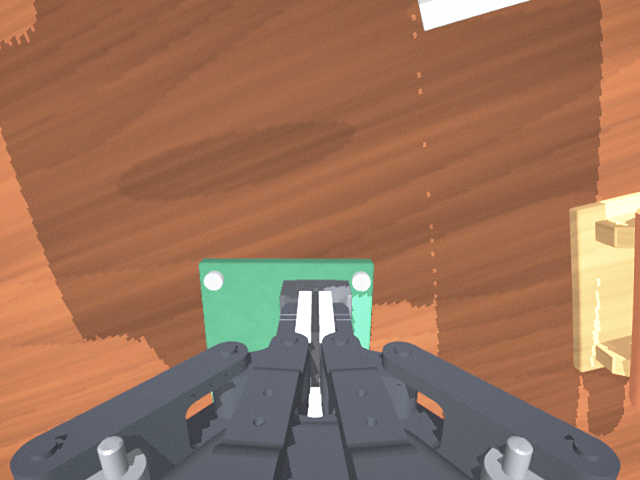

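Shut fingers are centred over the V, about 16 mm behind the bar's end.

>>> carry_out --pt "0 0 0.015 0" --pt "0 0 0.035 0" --pt "0 0 0.043 0" --pt "0 0 0.045 0" --pt "-0.003 0 0.045 0" --pt "-0.007 0 0.045 0" --pt "-0.01 0 0.045 0" --pt "-0.012 0 0.045 0"

```text
t: 9.72
eef_pos: [442.7, -15.3, 49.0]
eef_rot: [[-0.94, 0.342, 0.0], [0.342, 0.94, -0.0], [-0.0, 0.0, -1.0]]
wrist_force: [0.3, -0.4, 0.2]
width: -0.003
```

>>> carry_out --pt "-0.002 0 0 0" --pt "-0.004 0 0 0" --pt "-0.006 0 0 0" --pt "-0.008 0 0 0" --pt "-0.01 0 0 0" --pt "-0.012 0 0 0" --pt "-0.014 0 0 0" --pt "-0.016 0 0 0"

```text
t: 10.72
eef_pos: [455.8, -20.2, 48.4]
eef_rot: [[-0.94, 0.342, -0.003], [0.342, 0.94, 0.001], [0.003, -0.0, -1.0]]
wrist_force: [-3.8, 0.4, 0.4]
width: 0.002
```

>>> carry_out --pt "-0.0025 0 0 0" --pt "-0.005 0 0 0" --pt "-0.0075 0 0 0" --pt "-0.01 0 0 0" --pt "-0.0125 0 0 0" --pt "-0.015 0 0 0" --pt "-0.0175 0 0 0" --pt "-0.02 0 0 0"

```text
t: 11.72
eef_pos: [476.3, -27.6, 48.8]
eef_rot: [[-0.94, 0.342, -0.0], [0.342, 0.94, -0.0], [-0.0, -0.0, -1.0]]
wrist_force: [-2.3, 1.0, -1.4]
width: -0.004
```

>>> carry_out --pt "-0.0025 0 0 0" --pt "-0.005 0 0 0" --pt "-0.0075 0 0 0" --pt "-0.01 0 0 0" --pt "-0.0125 0 0 0" --pt "-0.015 0 0 0" --pt "-0.0175 0 0 0" --pt "-0.02 0 0 0"

```text
t: 12.72
eef_pos: [495.0, -34.4, 48.8]
eef_rot: [[-0.94, 0.342, -0.0], [0.342, 0.94, -0.0], [0.0, -0.0, -1.0]]
wrist_force: [-1.8, 0.9, -1.5]
width: 0.001
```

Run:
```python
from m import *
s=bot.get_state(); print(s['eef_pos'],s['t'],s['width'],s['wrist_force'])
print((s['eef_pos'][:2]-[548,-51.8])@np.array([[.9397,.342],[-.342,.9397]]))
snap('top','t2');snap('scene','s2')
a=cv2.imread('pics/t2.png')[90:260,340:480]; b=cv2.imread('pics/s2.png')[290:425,180:300]
cv2.imwrite('pics/c2.png',cv2.hconcat([cv2.resize(a,(400,485),interpolation=2),cv2.resize(b,(400,485),interpolation=2)]))
```

```text
[495.03637083 -34.40184168  48.79417254] 12.725 0.001195507394943129 [-1.82646991  0.90786325 -1.49490485]
[-55.72009247  -1.7645118 ]
```

View pics/c2.png

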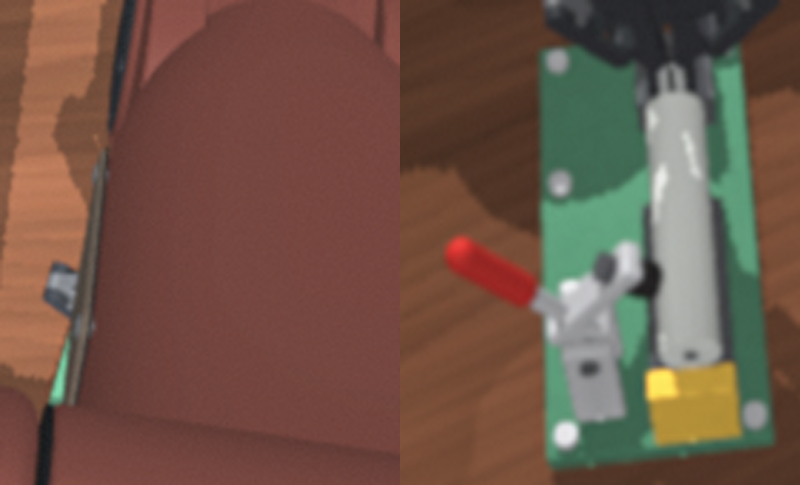

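The scene view shows the bar passing clear under the raised arm, its front end just short of the yellow stop (690,355). I reckon about 12 mm is left.

>>> carry_out --pt "-0.0015 0 0 0" --pt "-0.003 0 0 0" --pt "-0.0045 0 0 0" --pt "-0.006 0 0 0" --pt "-0.0075 0 0 0" --pt "-0.0085 0 0 0" --pt "-0.009 0 0 0" --pt "-0.0095 0 0 0"

```text
t: 13.82
eef_pos: [502.9, -37.3, 48.7]
eef_rot: [[-0.94, 0.342, -0.002], [0.342, 0.94, 0.001], [0.002, -0.0, -1.0]]
wrist_force: [-6.7, 1.2, 3.7]
width: -0.006
```

>>> carry_out --pt "-0.0007 0 0 0" --pt "-0.0014 0 0 0" --pt "-0.0021 0 0 0" --pt "-0.0028 0 0 0"

```text
t: 14.32
eef_pos: [505.4, -38.2, 48.7]
eef_rot: [[-0.94, 0.342, -0.002], [0.342, 0.94, 0.001], [0.002, -0.0, -1.0]]
wrist_force: [-6.2, 3.0, 3.7]
width: 0.001
```

>>> carry_out --pt "-0.0007 0 0 0" --pt "-0.0014 0 0 0" --pt "-0.0021 0 0 0" --pt "-0.0028 0 0 0"

```text
t: 14.82
eef_pos: [506.0, -38.4, 48.6]
eef_rot: [[-0.94, 0.341, -0.005], [0.341, 0.94, 0.002], [0.006, -0.0, -1.0]]
wrist_force: [-14.9, 5.4, 13.1]
width: -0.004
```

>>> carry_out --pt "-0.0006 0 0 0" --pt "-0.0012 0 0 0" --pt "-0.0012 0 0 0"

```text
t: 15.2
eef_pos: [506.0, -38.4, 48.4]
eef_rot: [[-0.94, 0.341, -0.007], [0.341, 0.94, 0.002], [0.008, -0.0, -1.0]]
wrist_force: [-16.6, 6.2, 13.8]
width: 0.003
```

The push stalled at 17.7 N with no further travel, and the TCP position matches home (rear end at -33). I'll back off and check.

>>> carry_out --pt "0.003 0 0 0" --pt "0.008 0 0 0" --pt "0.02 0 0 0" --pt "0.035 0 -0.02 0" --pt "0.04 0 -0.06 0" --pt "0.04 0 -0.11 0" --pt "0.04 0 -0.15 0" --pt "0.04 0 -0.16 0"

```text
t: 16.2
eef_pos: [473.9, -26.4, 211.3]
eef_rot: [[-0.94, 0.342, 0.005], [0.342, 0.94, -0.001], [-0.005, 0.001, -1.0]]
wrist_force: [-0.5, -0.3, -0.6]
width: 0.002
```

Run:
```python
from m import *
s=bot.get_state(); print(s['eef_pos'],s['t'],s['width'],s['wrist_force'])
snap('wrist','w6');snap('scene','s3')
a=cv2.imread('pics/w6.png')[:,:]; b=cv2.imread('pics/s3.png')[290:425,180:300]
cv2.imwrite('pics/c3.png',cv2.hconcat([cv2.resize(a,(400,300)),cv2.resize(b,(400,300),interpolation=2)]))
cv2.imwrite('pics/c3b.png',cv2.resize(b[20:,40:],(600,600),interpolation=2))
im,w=cloud('s3'); I=im.astype(int)
a=np.deg2rad(-20); X=np.array([np.cos(a),np.sin(a)]);Y=np.array([-X[1],X[0]]); O=np.array([547.5,-52.3])
q=(w[...,:2]-O)@np.stack([X,Y],1); z=w[...,2]
for lo in range(-60,130,6):
    m=(q[...,0]>lo)&(q[...,0]<lo+6)&(abs(q[...,1])<5); print(lo,m.sum(),np.nanmedian(z[m]).round(1),I[m].mean(0).round())
```

```text
[473.86860513 -26.41019784 211.34201015] 16.2 0.0017478453060344485 [-0.49494707 -0.29380623 -0.5533129 ]
-60 4 34.1 [156. 158. 156.]
-54 35 389.9 [115. 117. 117.]
-48 403 415.1 [67. 51. 49.]
-42 536 608.4 [93. 56. 51.]
-36 681 574.4 [73. 51. 49.]
-30 110 533.2 [70. 71. 73.]
-24 17 69.1 [246. 247. 245.]
-18 15 69.0 [247. 248. 246.]
-12 16 68.8 [247. 248. 246.]
-6 14 69.4 [247. 248. 247.]
0 16 69.1 [245. 246. 244.]
6 17 69.5 [246. 247. 245.]
12 17 69.9 [246. 247. 245.]
18 15 69.2 [246. 247. 245.]
24 20 68.5 [245. 246. 244.]
30 17 68.7 [245. 246. 244.]
36 20 69.1 [245. 247. 244.]
42 15 69.2 [246. 247. 244.]
48 16 68.9 [244. 245. 243.]
54 19 68.7 [243. 244. 242.]
60 18 69.0 [243. 245. 242.]
66 22 68.5 [243. 245. 242.]
72 16 69.1 [243. 245. 242.]
78 15 70.0 [240. 242. 239.]
84 19 70.1 [241. 242. 240.]
90 20 70.1 [240. 242. 239.]
96 17 70.3 [240. 242. 239.]
102 31 65.2 [204. 194. 168.]
108 20 63.2 [240. 208.  82.]
114 101 41.5 [178. 150.  63.]
120 28 3.8 [83. 78. 55.]
126 22 1.9 [81. 53. 39.]
```

View pics/c3.png

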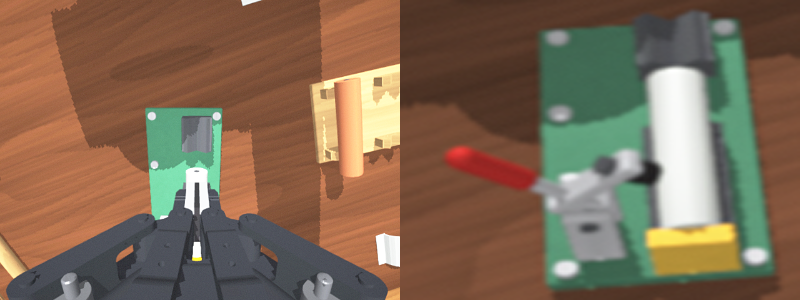

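View pics/c3b.png

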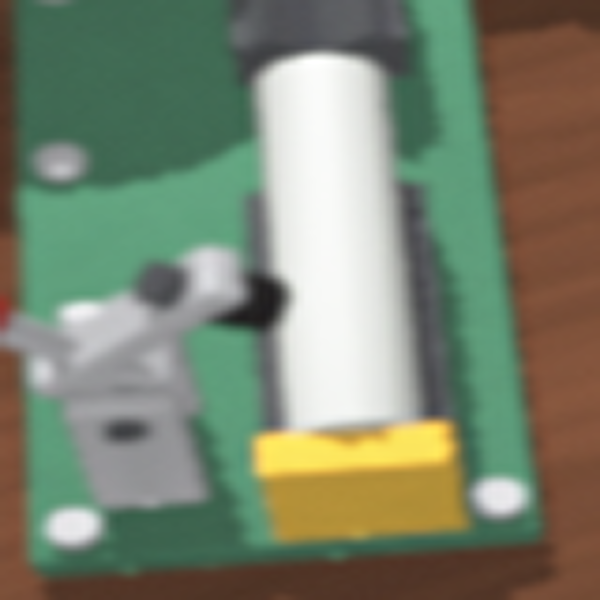

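The bar's end is flush with the yellow stop and the pad is clear above it. Now I'll go over to the outer (-y) side of the handle.

>>> carry_out --pt "-0.02 -0.018 0 0" --pt "-0.06 -0.053 0 0" --pt "-0.1 -0.088 0 0" --pt "-0.135 -0.12 0 0" --pt "-0.155 -0.137 0 0" --pt "-0.163 -0.144 0 0" --pt "-0.163 -0.144 0 0"

```text
t: 17.18
eef_pos: [576.0, -216.9, 207.6]
eef_rot: [[-0.94, 0.342, -0.002], [0.342, 0.94, 0.001], [0.002, 0.0, -1.0]]
wrist_force: [-0.1, 0.4, -0.0]
width: 0.0
```

Run:
```python
from m import *
s=bot.get_state(); print(s['eef_pos'],s['t'],s['width'],s['wrist_force'])
a=np.deg2rad(-20); X=np.array([np.cos(a),np.sin(a)]);Y=np.array([-X[1],X[0]]); O=np.array([547.5,-52.3]);S=np.stack([X,Y],1)
print('tcp fix',(s['eef_pos'][:2]-O)@S)
snap('wrist','w7');snap('scene','s4')
b=cv2.imread('pics/s4.png')[250:430,130:330]
cv2.imwrite('pics/c4.png',cv2.hconcat([cv2.resize(cv2.imread('pics/w7.png'),(400,300)),cv2.resize(b,(400,300))]))
for f in('w7','s4'):
    im,w=cloud(f);I=im.astype(int); r=(I[...,0]>110)&(I[...,1]<60)&(I[...,2]<60)&(w[...,2]>85)&(w[...,2]<170); P=w[r]
    q=np.c_[(P[:,:2]-O)@S,P[:,2]]; q=q[(abs(q[:,0]-85)<30)]; print(f,len(q),q.min(0),q.max(0)) if len(q) else 0
```

```text
[ 576.03860412 -216.91005425  207.5514848 ] 17.175 8.91764001805967e-05 [-0.05696965  0.36738912 -0.01478754]
tcp fix [  83.11747004 -144.92207582]
w7 986 [  76.26326395 -111.28544345  114.46260003] [ 92.15164323 -73.37642228 155.52324819]
s4 244 [  79.07536764 -109.31590387  111.8038151 ] [ 91.43848278 -71.71595147 158.05699679]
```

View pics/c4.png

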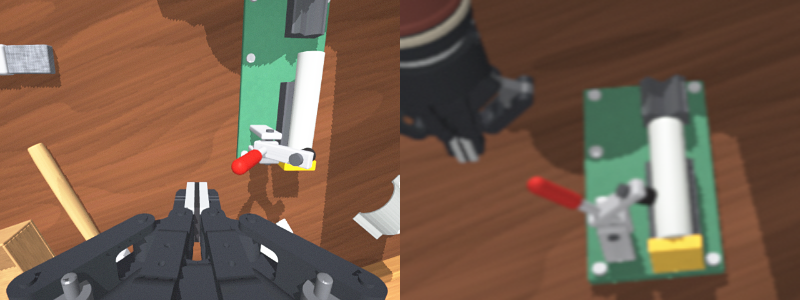

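The handle grip is at fixture x 76–92, y -111…-73, and the shut fingers are at (83,-145). I'll lower and push to +y slowly.

>>> carry_out --pt "0 0 0.02 0" --pt "0 0 0.05 0" --pt "0 0 0.07 0" --pt "0 0 0.077 0" --pt "0 0.004 0.077 0" --pt "0 0.009 0.077 0" --pt "0 0.013 0.077 0" --pt "0 0.017 0.077 0"

```text
t: 18.27
eef_pos: [582.8, -201.0, 132.3]
eef_rot: [[-0.94, 0.342, 0.001], [0.342, 0.94, -0.0], [-0.001, -0.0, -1.0]]
wrist_force: [-0.5, 0.1, -0.7]
width: 0.002
```

>>> carry_out --pt "0 0.003 0 0" --pt "0 0.006 0 0" --pt "0 0.009 0 0" --pt "0 0.012 0 0" --pt "0 0.015 0 0" --pt "0 0.018 0 0" --pt "0 0.021 0 0" --pt "0 0.024 0 0"

```text
t: 19.27
eef_pos: [590.7, -178.4, 131.7]
eef_rot: [[-0.94, 0.342, -0.0], [0.342, 0.94, 0.0], [0.0, 0.0, -1.0]]
wrist_force: [-0.1, -1.3, 1.7]
width: -0.002
```

>>> carry_out --pt "0 0.003 0 0" --pt "0 0.006 0 0" --pt "0 0.009 0 0" --pt "0 0.012 0 0" --pt "0 0.015 0 0" --pt "0 0.018 0 0" --pt "0 0.021 0 0" --pt "0 0.021 0 0"

```text
t: 20.27
eef_pos: [597.9, -158.7, 131.8]
eef_rot: [[-0.94, 0.341, -0.0], [0.341, 0.94, 0.0], [0.0, 0.0, -1.0]]
wrist_force: [0.6, 0.1, 0.1]
width: -0.001
```

Run:
```python
from m import *
s=bot.get_state(); print(s['eef_pos'],s['t'],s['width'],s['wrist_force'])
a=np.deg2rad(-20); X=np.array([np.cos(a),np.sin(a)]);Y=np.array([-X[1],X[0]]); O=np.array([547.5,-52.3]);S=np.stack([X,Y],1)
print('tcp fix',(s['eef_pos'][:2]-O)@S)
snap('scene','s5'); b=cv2.imread('pics/s5.png')[250:430,130:330]
cv2.imwrite('pics/c5.png',cv2.resize(b,(600,540)))
```

```text
[ 597.86526539 -158.74353786  131.77507766] 20.275 -0.0013131265525456889 [0.56572885 0.08922047 0.08294344]
tcp fix [ 83.73370231 -82.79827177]
```

View pics/c5.png

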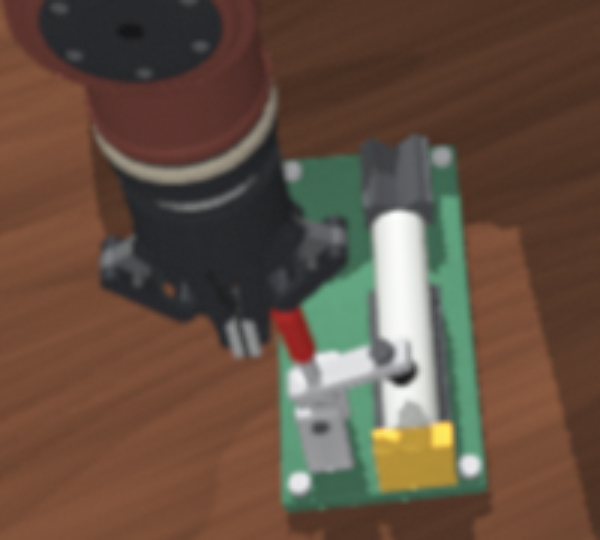

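Force has dropped to zero and the arm looks to have come down onto the bar. I'll back off and check.

>>> carry_out --pt "0 -0.01 0 0" --pt "0 -0.035 0 0" --pt "0 -0.07 -0.01 0" --pt "0 -0.1 -0.04 0" --pt "0.02 -0.11 -0.08 0" --pt "0.06 -0.11 -0.1 0" --pt "0.11 -0.11 -0.1 0" --pt "0.13 -0.11 -0.1 0"

```text
t: 21.32
eef_pos: [435.6, -217.6, 232.2]
eef_rot: [[-0.939, 0.343, -0.0], [0.343, 0.939, -0.0], [0.0, -0.0, -1.0]]
wrist_force: [-0.4, -0.6, -0.4]
width: -0.0
```

Run:
```python
from m import *
s=bot.get_state(); print(s['eef_pos'],s['t'],s['wrist_force'])
a=np.deg2rad(-20); X=np.array([np.cos(a),np.sin(a)]);Y=np.array([-X[1],X[0]]); O=np.array([547.5,-52.3]);S=np.stack([X,Y],1)
snap('scene','s6');snap('top','t6')
b=cv2.imread('pics/s6.png')[280:430,180:310]; c=cv2.imread('pics/t6.png')[90:260,330:480]
cv2.imwrite('pics/c6.png',cv2.hconcat([cv2.resize(b,(400,460)),cv2.resize(c,(400,460))]))
for f in('s6','t6'):
    im,w=cloud(f);I=im.astype(int); r=(I[...,0]>110)&(I[...,1]<60)&(I[...,2]<60)&(w[...,2]>85)&(w[...,2]<185); P=w[r]
    q=np.c_[(P[:,:2]-O)@S,P[:,2]]; q=q[(abs(q[:,0]-85)<30)]; print(f,'red',len(q),q.min(0),q.max(0)) if len(q) else 0
    q=np.concatenate([(w[...,:2]-O)@S,w[...,2:]],-1)
    for y in range(-45,20,8):
        m=(abs(q[...,0]-85)<8)&(abs(q[...,1]-y)<4)&(q[...,2]<140); print(y,m.sum(),np.percentile(q[m][:,2],95).round(1) if m.sum() else 0)
    m=(abs(q[...,1])<5)&(q[...,2]>64)&(q[...,2]<72)&(I.min(-1)>120)&(q[...,0]>-60)&(q[...,0]<140); print('bar x',np.percentile(q[m][:,0],[0,2,98,100]))
```

```text
[ 435.64551489 -217.59969473  232.23584635] 21.325 [-0.41082777 -0.57382257 -0.42419305]
s6 red 142 [ 80.18356711 -45.20831388 120.72717376] [ 92.32441041 -25.4290804  169.70420645]
-45 88 134.1
-37 108 135.8
-29 93 127.2
-21 72 95.3
-13 80 95.8
-5 83 101.9
3 76 101.3
11 61 95.6
19 37 43.0
bar x [-34.15628685 -31.10267748 104.73215573 105.86409678]
t6 red 10 [ 78.20139701 -33.85750784 124.22326516] [ 84.24764456 -25.75158995 148.74715494]
-45 55 133.1
-37 88 134.6
-29 71 131.3
-21 65 94.8
-13 57 96.4
-5 58 101.5
3 58 101.7
11 53 97.9
19 35 59.8
bar x [-32.52083037 -31.1193542   79.07624322 110.73137989]
```

View pics/c6.png

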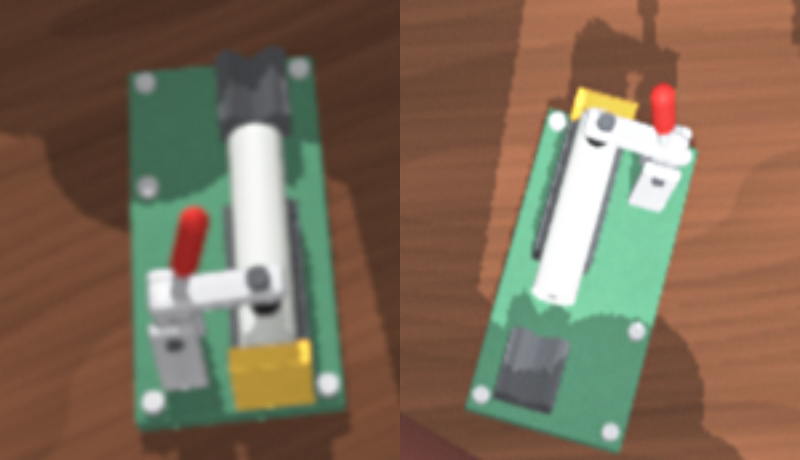

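Run:
```python
from m import *
P,c=fitbar('t6',(254,155,282,240),(45,64)); print('cu',cv2.minAreaRect(P[:,:2].astype(np.float32)))
s=bot.get_state(); print(s['t'],s['qvel'].round(2))
print(bot.close_job())
```

```text
cu ((535.1781005859375, 188.40029907226562), (31.483095169067383, 142.16322326660156), 83.72815704345703)
21.425 [ 0.65  2.8   3.76 -0.74  0.33  0.69]
the job is handed in; nothing more can be done
None
```

The aluminium bar is seated against the yellow stop with the toggle clamp shut on it, and I handed the job in at about 21.4 s of the 69 s allowed.

The clamp was already open at the start. I laid the bar in the open end of the groove, spanning both V-blocks, with its front end about 65 mm short of the stop. I let go of it and pushed its rear end along with the shut fingers until it stopped moving at about 18 N. After checking it was home, I pushed the handle over centre to shut the clamp and drew the arm clear.

**Last checks:**
- **Bar:** it spans about x = -33 to +106 in the fixture frame (scene camera), which agrees with home at -33 to +107 within about 2 mm. Its top measured about 69 mm in the last check before the clamp was shut, as expected for a seated bar. The top camera could not confirm the front end, because the clamp arm and the stop crowd that spot.
- **Clamp:** the pad rests on the bar. The handle's end is at about y = -29 to -25 mm, which fits the 0.08 rad expected when shut on a bar.
- **Copper bar:** it has not moved, within 1 mm.
- **Robot:** it was touching nothing. It was still settling slightly, in free air, when I handed in.

No check failed.

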